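# Mirror the spice row into the new rack

### The job

The left-handed cook who takes over wants the spice row mirrored: move the four spice jars from the white rack to the dark wooden rack in reverse order, so that the jar that stood farthest left in the white rack ends farthest right in the wooden one, and so on (left and right as the robot sees them). Stand each jar upright on the floor of its own well, and do not tip any jar over on the way.

Things in the scene. Friction and masses are not known exactly. Their poses are not given: they have to be found in the camera images.
- old_rack: White plastic rack, 75 x 285 mm, walls 28 mm high and 5 mm thick, a row of four square wells 65 mm wide inside. Fixed. Origin: centre of underside; x along the short side, away from the robot, y along the row to the robot's left (yaw within 0.3 rad). Well centres at x = 0, y = +105, +35, -35, -105 mm; well floors 5 mm above the origin. At the start a jar stands mid-well in each.
- new_rack: Dark brown wooden rack, 75 x 285 mm, walls 28 mm high and 5 mm thick, a row of four square wells 65 mm wide inside. Fixed. Origin: centre of underside; x along the short side, away from the robot, y along the row to the robot's left (yaw within 0.3 rad). Well centres at x = 0, y = +105, +35, -35, -105 mm; well floors 5 mm above the origin. Empty at the start.
- jar_red: Spice jar, clear glass, printed label, dark cap (fixed) with a round bright red sticker, 34 mm across, on top. Round, 41 mm in diameter from foot to cap, 105 mm high, 0.08 to 0.15 kg. Origin: centre of its underside; z up along its axis.
- jar_yellow: Spice jar, clear glass, printed label, dark cap (fixed) with a round bright yellow sticker, 34 mm across, on top. Round, 41 mm in diameter from foot to cap, 105 mm high, 0.08 to 0.15 kg. Origin: centre of its underside; z up along its axis.
- jar_green: Spice jar, clear glass, printed label, dark cap (fixed) with a round bright green sticker, 34 mm across, on top. Round, 41 mm in diameter from foot to cap, 105 mm high, 0.08 to 0.15 kg. Origin: centre of its underside; z up along its axis.
- jar_blue: Spice jar, clear glass, printed label, dark cap (fixed) with a round bright blue sticker, 34 mm across, on top. Round, 41 mm in diameter from foot to cap, 105 mm high, 0.08 to 0.15 kg. Origin: centre of its underside; z up along its axis.
- tag_red: Small bright red tag, 40 mm wide, clipped to the front wall of the white rack before the well in which the red jar stands at the start: it keeps the old order readable. Fixed. Top about 31 mm above the worktop. Origin: lower edge, mid-width, 42 mm in front of the jar's axis; axes as the white rack's.
- tag_yellow: Small bright yellow tag, 40 mm wide, clipped to the front wall of the white rack before the well in which the yellow jar stands at the start: it keeps the old order readable. Fixed. Top about 31 mm above the worktop. Origin: lower edge, mid-width, 42 mm in front of the jar's axis; axes as the white rack's.
- tag_green: Small bright green tag, 40 mm wide, clipped to the front wall of the white rack before the well in which the green jar stands at the start: it keeps the old order readable. Fixed. Top about 31 mm above the worktop. Origin: lower edge, mid-width, 42 mm in front of the jar's axis; axes as the white rack's.
- tag_blue: Small bright blue tag, 40 mm wide, clipped to the front wall of the white rack before the well in which the blue jar stands at the start: it keeps the old order readable. Fixed. Top about 31 mm above the worktop. Origin: lower edge, mid-width, 42 mm in front of the jar's axis; axes as the white rack's.

How it is judged:
By the outcome, as a careful person would: the job done as asked, in the order asked, and still so for the second after the job is handed in, with the robot touching nothing.
It also fails if it takes over 102 s, if anything falls off the work surface, if the arm or the gripper's body presses on something with over 40 N, if the wrist force passes 120 N, or if a joint passes its speed limit or range.

### The arm

A 6-joint arm with a two-finger parallel gripper is mounted at the origin on a cart in front of the work surface, level with it; the furniture and walls round the work are solid. World frame = base frame: x ahead of the robot, y to its left, z up, the work surface at z = 0. Lengths are in m, angles in rad, forces in N, time in s.
With the tool pointing down it reaches from about 0.275 to 1 m from the base axis. Payload 8.4 kg.
Tool frame: the origin (TCP) lies between the finger pads; the fingertips stand 25 mm ahead of it and the grasp point (between the pads) lies 6 mm ahead of it (nose_length is the distance from the TCP to the fingertips, in m); z points along the fingers, y is the line along which they close (so a half turn about z gives the same grasp; the last joint's range is limited). The gripper opens to 85 mm and grips with 20 to 120 N. Pads are 22 mm wide; open, the fingers measure 114 mm over their backs; the gripper's body (76 mm by 85 mm) begins 54 mm behind the grasp point. The pads swing forward as they close: fully open they stand 13 mm farther back than shut.
Start: joints at [1.23, 0.353, 1.633, -0, 1.155, -0.002], TCP at [0.208, 0.589, 0.256] pointing down, gripper open.
Joint ranges: [-2.63, 2.63], [-0.92, 2.1], [0.06, 2.66], [-1.3, 4.44], [0, 2.69], [-3.02, 3.02]. Speed limits (rad/s): [2.22, 2.22, 2.79, 3.14, 3.14, 3.14].

### API

Orientations are given as a 3x3 rotation matrix whose columns are the frame's x, y, z axes.
In Python, from workcell import goto, move_straight, move_joints, ungrasp, close, wait, inverse_kinematics, camera, PlanningError, close_job, spot_in, masks_of, tip_of, current_time, current_q, current_joint_vel, current_effort, current_tool_pos, current_orientation, current_force, current_wrist_torque, current_finger_gap, current_grip_force, nose_length gives the robot as it stands. The module is installed in compiled form; this text tells all that it offers. Calls block until the motion is done:
- goto(position, orientation): joint-space move of the TCP to a pose.
- move_straight(position, velocity=0.15, ori=None): straight line of the TCP; ori=None keeps the orientation; velocity is the mean speed in m/s.
- move_joints(angles): joint-space move.
- ungrasp() and close(): open the fingers fully, or close them until they stop; the grip force is fixed at half the most.
- wait(seconds).
- inverse_kinematics(position, orientation): joint angles nearest the present ones, or None.
- camera(name): name is "scene" or "top"; returns a dict with "img" (384x512x3 uint8, red, green, blue), "depth" (384x512 float32, m along the optical axis (not along the pixel's ray), 0 where there is no reading), "intrinsics" (3x3 intrinsics, pixels), "rvec" (rotation vector, rad) and "tvec" (3), from world to camera coordinates, as OpenCV has them. Camera axes: x right, y down, z forward; pixel columns grow to the right and rows downward; lengths in m; the calibration is good to about 2 mm. A picture is of the moment at which its call begins.
A pose or a line that the arm cannot do raises PlanningError and nothing moves.
- close_job(): hands the job in; it is judged then, once.
Trained networks look in the newest picture that a camera, given by its name, has taken for a name from the list of things; names that differ only in an ending like _2 or _b are one class to them, and where a whole thing is asked for, a point or a joint stands for the part that bears it (a point fixed in the world has none). Each returns a list of dicts, best first, with "score" (0 to 1); they miss things now and then, are a little off and sometimes report something else, mostly with a low value. They report only what shows in the picture. A call takes as long as a camera call.
- spot_in(camera, query): "location" ([x, y, z] in m, in the coordinates of the camera as it stood for that picture, good to about 4 mm: the middle of the surface that is visible of it).
- masks_of(camera, query): "region" (384x512 bool, what is visible of it).
- tip_of(camera, query): "location" ([x, y, z] in m, in the coordinates of the camera as it stood for that picture, good to about 4 mm: a listed point, or the origin of a listed thing).
Readings, each from a call of its own:
- current_time(): time.
- current_q(): joint angles.
- current_joint_vel(): joint speeds.
- current_effort(): joint torques, N m.
- current_tool_pos(): TCP position.
- current_orientation(): TCP orientation.
- current_force(): force on the tool from outside, world axes, zero at the start.
- current_wrist_torque(): the same for the moment, N m.
- current_finger_gap(): finger opening in m.
- current_grip_force(): force on a finger pad.
Only numpy, scipy, OpenCV 4.12 (cv2) and the standard library are available. Lean on these libraries where they do the work, as an engineer would, in place of code of your own. Each camera call takes 0.05 s, during which the arm holds its last target. There are 200 camera calls.

## Working session

There is one attempt and no reset: what is moved stays moved. The work goes in short steps, each a Python script; the robot and the scene stay as the last script left them, time stands still between calls to the robot, and variables do not carry over. Pictures are saved under pics/ and viewed, at most 14 in all, crops included, and the job is handed in when it is done.

```bash
mkdir -p pics; cat > h.py <<'E'
import numpy as np, cv2
from workcell import *
def snap(n,f=None):
    c=camera(n)
    if f: cv2.imwrite('pics/'+f,cv2.cvtColor(c['img'],cv2.COLOR_RGB2BGR))
    return c
def w(c,p):
    R=cv2.Rodrigues(np.array(c['rvec'],float))[0]
    return R.T@(np.asarray(p,float).ravel()-np.ravel(c['tvec']))
def cloud(c,m=None):
    d=c['depth'];v,u=np.nonzero((d>0)&(True if m is None else m));z=d[v,u]
    K=c['intrinsics'];P=np.stack([(u-K[0,2])/K[0,0]*z,(v-K[1,2])/K[1,1]*z,z],1)
    R=cv2.Rodrigues(np.array(c['rvec'],float))[0]
    return (P-np.ravel(c['tvec']))@R
E
python3 - <<'E'
from h import *
np.set_printoptions(precision=4,suppress=True)
for n in('scene','top'):
    c=snap(n,n+'0.png'); print(n,w(c,[0,0,0]))
    for q in('old_rack','new_rack','jar_red','jar_yellow','jar_green','jar_blue','tag_red','tag_yellow','tag_green','tag_blue'):
        print(q,[(round(r['score'],2),w(c,r['location'])) for r in tip_of(n,q)[:2]],[ (round(r['score'],2),w(c,r['location'])) for r in spot_in(n,q)[:2]])
print(current_orientation(),current_time(),nose_length)
E
```

```text
scene [-0.0453 -0.5451  0.9341]
old_rack [(0.65, array([ 0.5147, -0.2388, -0.0026]))] [(0.75, array([ 0.514 , -0.2459,  0.0084]))]
new_rack [(0.88, array([ 0.4694,  0.2181, -0.0006]))] []
jar_red [(0.7, array([ 0.503 , -0.2063,  0.0027]))] [(0.59, array([ 0.4927, -0.2142,  0.0819]))]
jar_yellow [(0.75, array([ 0.492 , -0.1335,  0.0032]))] [(0.62, array([ 0.4776, -0.1407,  0.0807]))]
jar_green [(0.9, array([ 0.5183, -0.2716,  0.0062]))] [(0.94, array([ 0.508 , -0.2724,  0.0829])), (0.53, array([ 0.4973, -0.3508,  0.0232]))]
jar_blue [(0.6, array([ 0.5407, -0.3405,  0.0024]))] [(0.65, array([ 0.5257, -0.3414,  0.0829]))]
tag_red [(0.75, array([ 0.4662, -0.218 ,  0.0084]))] [(0.52, array([ 0.4647, -0.217 ,  0.0271]))]
tag_yellow [(0.56, array([ 0.4461, -0.1413,  0.0006]))] [(0.6, array([ 0.4422, -0.1444,  0.0206]))]
tag_green [(0.69, array([ 0.4823, -0.2758,  0.0072]))] []
tag_blue [] [(0.8, array([ 0.4947, -0.3522,  0.0259]))]
top [ 0.2475 -0.0078  1.3925]
old_rack [(0.71, array([ 0.5149, -0.2365,  0.0072])), (0.69, array([ 0.4859, -0.2797,  0.0056]))] [(0.69, array([ 0.5085, -0.2316, 
[... 466 characters left out ...]
,  0.1144]))]
jar_green [(0.69, array([0.4707, 0.2153, 0.0041]))] [(0.85, array([ 0.5152, -0.2625,  0.11  ]))]
jar_blue [(0.6, array([ 0.5439, -0.3364,  0.0115]))] [(0.55, array([ 0.538 , -0.3274,  0.1164]))]
tag_red [(0.54, array([ 0.4673, -0.2135,  0.0032]))] [(0.38, array([ 0.4978, -0.1928,  0.1103]))]
tag_yellow [(0.52, array([ 0.4457, -0.1423,  0.0053]))] []
tag_green [(0.54, array([ 0.484 , -0.2791,  0.0052]))] [(0.59, array([ 0.4852, -0.2799,  0.0269])), (0.17, array([ 0.5075, -0.2283,  0.0065]))]
tag_blue [(0.62, array([ 0.4973, -0.3471,  0.0059]))] [(0.59, array([ 0.4957, -0.3439,  0.0283]))]
[[-0.9432  0.3323  0.    ]
 [ 0.3323  0.9432 -0.    ]
 [-0.      0.     -1.    ]] 2.1 0.025
```

View pics/scene0.png

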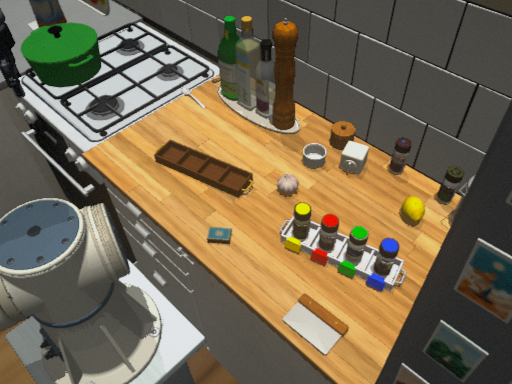

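View pics/top0.png

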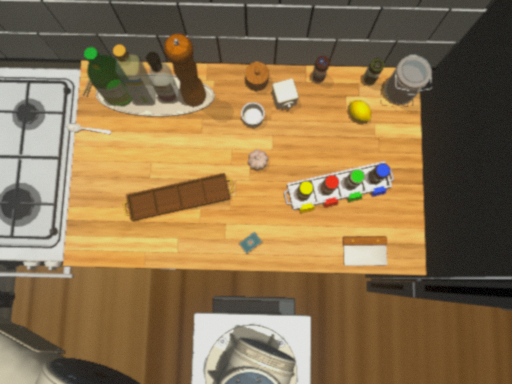

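The white rack reads yellow, red, green, blue from left to right (top view x≈305, 330, 356, 381), with tags that match. The wooden rack (≈180,197) is empty, so it must read blue, green, red, yellow. Next I measure stickers and rack poses precisely.

```bash
cat >> h.py <<'E'
def onplane(c,uv,z):
    K=c['intrinsics'];R=cv2.Rodrigues(np.array(c['rvec'],float))[0]
    uv=np.atleast_2d(uv);r=np.c_[(uv-K[:2,2][None])/[K[0,0],K[1,1]],np.ones(len(uv))]@R
    o=w(c,[0,0,0]);return o+r*((z-o[2])/r[:,2])[:,None]
HUE={'yellow':(25,35),'red':(175,5),'green':(50,70),'blue':(110,125)}
def stickers(c,z=.1105,near=None):
    hsv=cv2.cvtColor(c['img'],cv2.COLOR_RGB2HSV);out={}
    for k,(a,b) in HUE.items():
        h=hsv[...,0];m=((h>=a)&(h<=b) if a<b else (h>=a)|(h<=b))&(hsv[...,1]>170)&(hsv[...,2]>90)
        n,l,s,ce=cv2.connectedComponentsWithStats(m.astype('uint8'))
        out[k]=[(int(s[i,4]),onplane(c,ce[i],z)[0][:2].round(4)) for i in range(1,n) if s[i,4]>25 and abs(onplane(c,ce[i],z)[0][0]-.5)<.12]
    return out
E
python3 - <<'E'
from h import *
np.set_printoptions(precision=4,suppress=True)
for n in('scene','top'):
    c=snap(n); 
    for k,v in stickers(c).items(): print(n,k,v)
    for q in('old_rack','new_rack'):
        r=masks_of(n,q)
        if not r: continue
        m=r[0]['region'];P=cloud(c,m);P=P[(P[:,2]>.02)&(P[:,2]<.036)]
        (cx,cy),s,a=cv2.minAreaRect(P[:,:2].astype('float32'))
        print(n,q,r[0]['score'],m.sum(),len(P),(cx,cy),s,a,np.median(P[:,2]))
        v,u=np.nonzero(m);Q=onplane(c,np.c_[u,v],.028);print('  plane',cv2.minAreaRect(Q[:,:2].astype('float32')),Q[:,:2].mean(0))
    if n=='top': cv2.imwrite('pics/crop.png',cv2.resize(cv2.cvtColor(c['img'],cv2.COLOR_RGB2BGR)[150:240,110:410],None,fx=2.6,fy=2.6,interpolation=cv2.INTER_CUBIC))
E
```

```text
scene yellow [(155, array([ 0.487, -0.136])), (88, array([ 0.4043, -0.184 ]))]
scene red [(148, array([ 0.5039, -0.204 ])), (170, array([ 0.4139, -0.2466]))]
scene green [(2011, array([0.4667, 0.9367])), (142, array([ 0.5217, -0.2714])), (185, array([ 0.4292, -0.3079]))]
scene blue [(161, array([ 0.5393, -0.339 ])), (161, array([ 0.4466, -0.3693]))]
scene old_rack 0.84 1827 612 (0.5101528763771057, -0.23906826972961426) (0.08405180275440216, 0.28902703523635864) 14.250055313110352 0.025387413522017302
  plane ((0.5050367116928101, -0.24217578768730164), (0.09381482750177383, 0.30429622530937195), 14.616270065307617) [ 0.5053 -0.2542]
scene new_rack 0.67 2558 700 (0.4711376130580902, 0.21215388178825378) (0.08007945865392685, 0.29703202843666077) 14.31147289276123 0.025035619510555156
  plane ((0.462268590927124, 0.20600835978984833), (0.09539397060871124, 0.30855464935302734), 14.408185958862305) [0.4632 0.1993]
top yellow [(143, array([ 0.4875, -0.1338])), (64, array([ 0.4365, -0.1362]))]
top red [(128, array([ 0.5057, -0.2016])), (52, array([ 0.4535, -0.2001]))]
top green [(103, array([ 0.5235, -0.2698])), (49, array([ 0.4695, -0.2624]))]
top blue [(106, array([ 0.5408, -0.3376])), (34, array([ 0.4867, -0.3274]))]
top old_rack 0.84 1487 448 (0.5137114524841309, -0.2331860363483429) (0.0767236202955246, 0.3102058172225952) 14.644198417663574 0.02700431937575646
  plane ((0.5120047330856323, -0.2326158583164215), (0.07994779199361801, 0.3104306757450104), 14.384130477905273) [ 0.5052 -0.2173]
top new_rack 0.8 2972 693 (0.47199898958206177, 0.214229553937912) (0.07682830095291138, 0.3020710349082947) 14.263274192810059 0.026946668162743125
  plane ((0.4698773920536041, 0.21557842195034027), (0.08382892608642578, 0.3062881529331207), 13.540508270263672) [0.4696 0.2179]
```

View pics/crop.png

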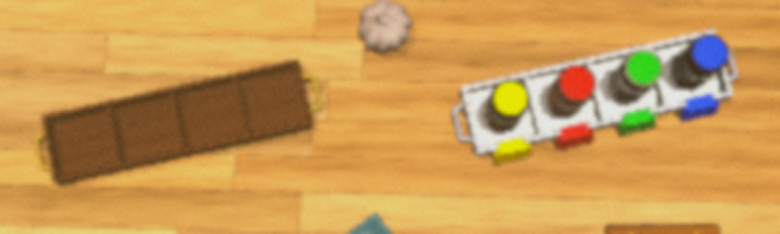

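```bash
cat >> h.py <<'E'
YAW=.25;J={'yellow':(.4873,-.1349),'red':(.5048,-.2028),'green':(.5226,-.2706),'blue':(.540,-.3383)}
OFF={'yellow':-.105,'red':-.035,'green':.035,'blue':.105}
NR=np.array([.4705,.215]);s,co=np.sin(YAW),np.cos(YAW)
def well(k): return NR+OFF[k]*np.array([-s,co])
def ori(sg):
    y=sg*np.array([co,s,0]);z=np.array([0,0,-1.]);return np.c_[np.cross(y,z),y,z]
H=.22;G=.076
def mv(k,sg):
    a=J[k];b=well(k)
    if abs(current_tool_pos()[2]-H)<.01 and k!='yellow': move_straight([*a,H],.3,ori(sg))
    else: goto([*a,H],ori(sg))
    move_straight([*a,G],.12);close();g=current_finger_gap()
    print(k,'gap',g,'grip',current_grip_force())
    if not .03<g<.05: print('BAD GRASP');return False
    move_straight([*a,H],.15);move_straight([*b,H],.25);print('carry gap',current_finger_gap())
    move_straight([*b,G+.001],.1);print('force',current_force(),'z',current_tool_pos());ungrasp();move_straight([*b,H],.15)
    print('t',current_time());return True
E
python3 - <<'E'
from h import *
np.set_printoptions(precision=4,suppress=True)
ok={}
for sg in(1,-1):
    L=[inverse_kinematics([*p,z],ori(sg)) for k in J for p in(J[k],well(k)) for z in(G,H)]
    ok[sg]=None if any(q is None for q in L) else max(np.abs(np.array(L)[:,5])); print(sg,ok[sg])
sg=min((x for x in ok if ok[x] is not None),key=lambda x:ok[x]);print(sg,{k:well(k) for k in J})
mv('yellow',sg);snap('scene','a.png');c=snap('top');print(stickers(c)['yellow'])
E
```

```text
1 0.8120179253958861
-1 None
1 {'yellow': array([0.4965, 0.1133]), 'red': array([0.4792, 0.1811]), 'green': array([0.4618, 0.2489]), 'blue': array([0.4445, 0.3167])}
yellow gap 0.039677930446782896 grip 59.12303829565644
carry gap 0.039456856067810915
force [ 0.0901  0.1228 -0.1595] z [0.4969 0.1134 0.0775]
t 12.4333
[(60, array([ 0.4369, -0.1361]))]
```

View pics/a.png

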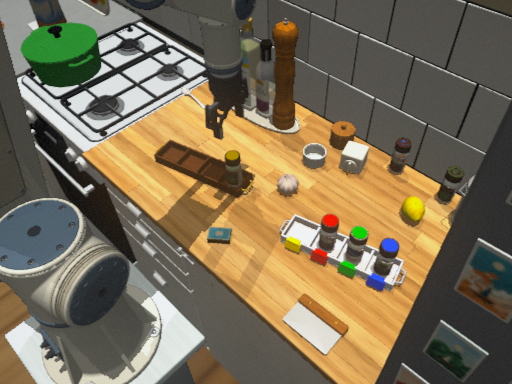

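The yellow jar stands upright in the right-hand well of the wooden rack (≈232,170). I'll do the rest, stopping if a grasp fails.

```bash
python3 - <<'E'
from h import *
np.set_printoptions(precision=4,suppress=True)
for k in('red','green','blue'):
    if not mv(k,1): break
move_straight([.42,-.05,.3],.25)
for n in('scene','top'):
    c=snap(n,n+'1.png');print(n,stickers(c))
    for k in J: print(k,well(k),[(round(r['score'],2),w(c,r['location'])) for r in tip_of(n,'jar_'+k)[:1]])
print(current_time())
a=cv2.imread('pics/scene1.png')[120:240,120:300];b=cv2.imread('pics/top1.png')[150:240,110:245]
cv2.imwrite('pics/fin.png',np.vstack([cv2.resize(x,(540,y)) for x,y in((a,300),(b,300))]))
E
```

```text
red gap 0.0397024918505808 grip 59.12380104884505
carry gap 0.03977019668412972
force [-0.7177  0.2996 -1.0976] z [0.4796 0.1812 0.0775]
t 21.575
green gap 0.039902432682957935 grip 59.05104531906545
carry gap 0.03966857446905663
force [-1.0081 -0.2014 -1.2609] z [0.4622 0.2491 0.0775]
t 31.6333
blue gap 0.03960111631095883 grip 59.257383327931166
carry gap 0.039421935347014
force [ 0.3235  0.407  -0.9786] z [0.4449 0.317  0.0776]
t 42.7083
scene {'yellow': [(61, array([0.4889, 0.1111])), (116, array([ 0.4001, -0.1841]))], 'red': [(91, array([0.4789, 0.1786])), (170, array([ 0.4126, -0.2471]))], 'green': [(2025, array([0.4666, 0.9369])), (77, array([0.462 , 0.2474])), (138, array([ 0.4294, -0.3069]))], 'blue': [(74, array([0.4447, 0.3152])), (72, array([ 0.4523, -0.368 ]))]}
yellow [0.4965 0.1133] [(0.72, array([0.5036, 0.1138, 0.0035]))]
red [0.4792 0.1811] [(0.9, array([0.4781, 0.1792, 0.0028]))]
green [0.4618 0.2489] [(0.95, array([0.4612, 0.2504, 0.0045]))]
blue [0.4445 0.3167] [(0.56, array([0.4461, 0.3189, 0.0045]))]
top {'yellow': [(166, array([0.4983, 0.1142]))], 'red': [(97, array([0.4801, 0.1827])), (58, array([ 0.4521, -0.1998]))], 'green': [(113, array([0.464 , 0.2503])), (48, array([ 0.4692, -0.2632]))], 'blue': [(31, array([ 0.4872, -0.328 ]))]}
yellow [0.4965 0.1133] [(0.63, array([0.4982, 0.1091, 0.0066]))]
red [0.4792 0.1811] [(0.86, array([0.4752, 0.1871, 0.0032]))]
green [0.4618 0.2489] [(0.57, array([0.4622, 0.2511, 0.0076]))]
blue [0.4445 0.3167] [(0.62, array([0.4476, 0.3171, 0.0112]))]
44.8667
```

View pics/fin.png

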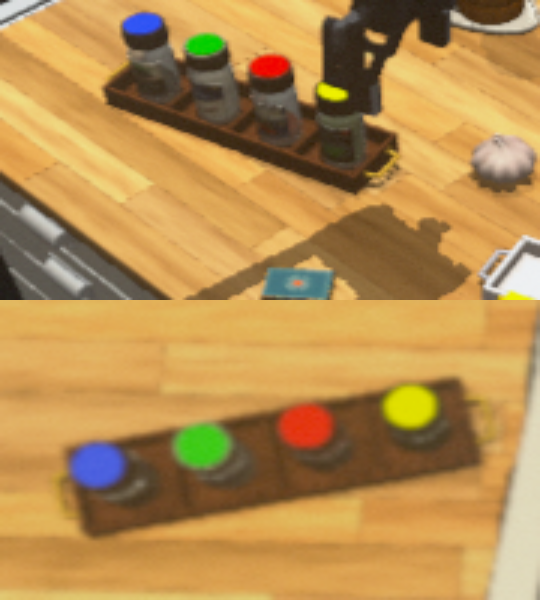

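All four jars stand upright in the wooden rack, one per well, in the order blue, green, red, yellow from left to right. Sticker heights and positions match the well centres, and the arm is clear.

```bash
python3 -c "
from workcell import *
print(close_job())"
```

```text
the job is handed in; nothing more can be done
None
```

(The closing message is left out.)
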